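# Press three stones home in their bezels

### The job

Three green stones still stand proud of the brass bezels on their wooden setting blocks. With the fingertips, gently press each stone down until it is fully home in its bezel: first the round one, then the oval one, then the square one. Do not lift, tip or shove the blocks, and leave the other things on the bench where they lie.

Things in the scene. Friction and masses are not known exactly. Their poses are not given: they have to be found in the camera images.
- round_block: Loose wooden setting block, 84 x 84 x 30 mm, lying flat, about 0.4 kg, with a brass bezel cup in the middle of its top (rim 6 mm above the wood, 36 mm above the bench, wall about 2 mm) that carries the round stone. Origin: centre of its underside, z up.
- round_stone_top (a point): Centre of the flat top of the round green stone; z up, as the block's. Seen from above the stone is a circle 40 mm across, a low dome with a straight edge band below it and a level flat (about 45 % of its width) on top. The top stands 51 mm above the bench when fully proud and 44 mm when home; home, its edge band has sunk to the bezel rim and the dome still stands 8 mm above the rim.
- round_stone (a joint): How far the round stone has been pressed down into its bezel, m: 0 fully proud, 0.007 against the stop (home). It starts between 0 and 0.0015, yields stiffly to about 3 N (friction, no spring) and stays where it is left. At the stop it rests on a springy bedding: pressed on, its top gives up to 3 mm more at about 3.5 N per mm and springs back on release (this value stays at 0.007).
- oval_block: Loose wooden setting block, 84 x 84 x 30 mm, lying flat, about 0.4 kg, with a brass bezel cup in the middle of its top (rim 6 mm above the wood, 36 mm above the bench, wall about 2 mm) that carries the oval stone. Origin: centre of its underside, z up.
- oval_stone_top (a point): Centre of the flat top of the oval green stone; z up, as the block's. Seen from above the stone is an oval 46 mm long (along the block's y) by 28 mm wide (along the block's x), a low dome with a straight edge band below it and a level flat (about 45 % of its width) on top. The top stands 51 mm above the bench when fully proud and 44 mm when home; home, its edge band has sunk to the bezel rim and the dome still stands 8 mm above the rim.
- oval_stone (a joint): How far the oval stone has been pressed down into its bezel, m: 0 fully proud, 0.007 against the stop (home). It starts between 0 and 0.0015, yields stiffly to about 3 N (friction, no spring) and stays where it is left. At the stop it rests on a springy bedding: pressed on, its top gives up to 3 mm more at about 3.5 N per mm and springs back on release (this value stays at 0.007).
- square_block: Loose wooden setting block, 84 x 84 x 30 mm, lying flat, about 0.4 kg, with a brass bezel cup in the middle of its top (rim 6 mm above the wood, 36 mm above the bench, wall about 2 mm) that carries the square stone. Origin: centre of its underside, z up.
- square_stone_top (a point): Centre of the flat top of the square green stone; z up, as the block's. Seen from above the stone is a square of 36 mm with rounded corners, its sides parallel to the block's, a low dome with a straight edge band below it and a level flat (about 45 % of its width) on top. The top stands 51 mm above the bench when fully proud and 44 mm when home; home, its edge band has sunk to the bezel rim and the dome still stands 8 mm above the rim.
- square_stone (a joint): How far the square stone has been pressed down into its bezel, m: 0 fully proud, 0.007 against the stop (home). It starts between 0 and 0.0015, yields stiffly to about 3 N (friction, no spring) and stays where it is left. At the stop it rests on a springy bedding: pressed on, its top gives up to 3 mm more at about 3.5 N per mm and springs back on release (this value stays at 0.007).
- file: Bystander: small flat file lying on the bench, about 190 mm long, light wooden handle to its own -x, about 20 mm high. Origin: on the bench, near the middle of its length, x along it.
- ring: Bystander: plain brass finger ring lying flat, 25 mm across, 7 mm high. Origin: centre of its underside.
- hammer: Bystander: hammer lying beyond the blocks, about 240 mm long, handle to its own -x. Origin: on the bench under the tool.
- jar: Bystander: small amber jar with a metal lid, 48 mm across, 50 mm high, standing upright. Origin: centre of its underside.
There are look-alikes about, which are no part of the job. What is shaped like the oval_block but blue or white is not meant.

How it is judged:
On the way, in this order (a step that is already met when the one before it is completed fails the run):
1. the round stone is pressed home by the fingers (value of joint round_stone above 0.0055 m and contact force between the fingers and round_block above 0.5 N).
2. the oval stone is pressed home by the fingers (value of joint oval_stone above 0.0055 m and contact force between the fingers and oval_block above 0.5 N).
3. the square stone is pressed home by the fingers (value of joint square_stone above 0.0055 m and contact force between the fingers and square_block above 0.5 N).
At the end, for the whole second after the job is handed in: All three stones are at least 5.5 mm down of 7 mm, pressed home in the order round, oval, square; the blocks lie flat on the bench and at rest, and the file, ring, hammer and jar are within 30 mm of where they started (value of joint each of round_stone, oval_stone, square_stone above 0.0055 m and height (world z) of each of round_block, oval_block, square_block below 0.006 m and angle between each of round_block, oval_block, square_block's own z axis and vertical below 0.1 rad and linear speed of each of round_block, oval_block, square_block below 0.02 m/s and distance of each of file, ring, hammer, jar from where it was at the start of the episode below 0.03 m); the robot touches nothing.
It fails at once if the oval stone is pressed (more than 3.5 mm down) before the round one is home (value of joint oval_stone above 0.0035 m and value of joint round_stone below 0.005 m).
It fails at once if the square stone is pressed (more than 3.5 mm down) before the oval one is home (value of joint square_stone above 0.0035 m and value of joint oval_stone below 0.005 m).
It fails at once if a stone or its block is pressed harder than 20 N (contact force between the fingers and round_block above 20 N or contact force between the fingers and oval_block above 20 N or contact force between the fingers and square_block above 20 N).
It fails at once if a block is lifted, tipped or shoved more than 30 mm (height (world z) of any of round_block, oval_block, square_block above 0.012 m or angle between any of round_block, oval_block, square_block's own z axis and vertical above 0.2 rad or distance of any of round_block, oval_block, square_block from where it was at the start of the episode above 0.03 m).
It fails at once if one of the other things on the bench is moved more than 30 mm (distance of any of file, ring, hammer, jar from where it was at the start of the episode above 0.03 m).
It also fails if it takes over 45 s, if anything falls off the work surface, if the arm or the gripper's body presses on something with over 40 N, if the wrist force passes 120 N, or if a joint passes its speed limit or range.

### The arm

A 6-joint arm with a two-finger parallel gripper is mounted at the origin on the work surface. World frame = base frame: x ahead of the robot, y to its left, z up, the work surface at z = 0. Lengths are in m, angles in rad, forces in N, time in s.
With the tool pointing down it reaches from about 0.35 to 0.925 m from the base axis. Payload 6.4 kg.
Tool frame: the origin (TCP) lies midway between the tips of the shut fingers; the grasp point (between the pads) lies 19 mm behind it; z points along the fingers, y is the direction in which the jaws open and shut (so a half turn about z gives the same grasp; the last joint's range is limited). The gripper opens to 85 mm and grips with 20 to 120 N. Pads are 22 mm wide; open, the fingers measure 114 mm over their backs; the gripper's body (76 mm by 85 mm) begins 54 mm behind the grasp point. The pads swing forward as they close: fully open they stand 13 mm farther back than shut.
Start: joints at [1.143, 0.245, 1.558, -0, 1.339, -0.174], TCP at [0.163, 0.629, 0.208] pointing down, gripper open.
Joint ranges: [-3.13, 3.13], [-1.02, 2.26], [0.13, 2.54], [-0.95, 4.09], [0.21, 2.88], [-2.74, 2.74]. Speed limits (rad/s): [2.57, 2.57, 3.14, 3.14, 3.14, 3.14].

### API

Orientations are given as a rotation vector (axis times angle).
In Python, from bench import robot gives the robot as it stands.
- The arm moves only by the shell command python3 -m inch 'ROWS' [FORCE]. ROWS is JSON, a list of rows, each a list of 7 numbers: the finger opening in cm, from 0 to 8.54, then the shift along the world's x, y, z in cm, then the turn, a rotation vector about the world's x, y, z in degrees. A call has 1 to 10 rows; each row shifts and turns the commanded pose from where the row before left it; what a row does not reach is not made up. A row lasts 1/10 s, in which the tool goes at most 50 mm and 8.59 degrees, less where a joint would pass 70% of its speed; a pose out of reach is approached as far as the arm can. A call with a gripper value outside its range is refused whole. The fingers move at their own pace and stop on an object; FORCE is the grip in N (left out, the last holds). Time passes only in rows, so rows that do not move let the fingers close. It gives the time, the measured TCP pose, the force and the opening at its end, in the units of the state.
- robot.observe(): the state, without advancing time (a new reading comes with each control period).
- robot.camera(name): name is "scene" or "top" or "wrist"; returns a dict with "frame" (480x640x3 uint8, red, green, blue), "camera_matrix" (3x3 intrinsics, pixels), "T" (4x4, takes a point from camera to world coordinates). Camera axes: x right, y down, z forward; pixel columns grow to the right and rows downward; lengths in m; the calibration is good to about 2 mm. A picture is of the moment at which its call begins. There is no depth.
- robot.close_job(): hands the job in, once; it reports no verdict.
The state is a dict: "time": time; "q": joint angles; "qvel": joint speeds; "tau": joint torques, N m; "position": TCP position; "tcp_rot": TCP orientation; "contact_force": force on the tool from outside, world axes, zero at the start; "wrist_torque": the same for the moment, N m; "finger_gap": opening from 0.0 (shut) to 1.0 (fully open).
Only numpy, scipy, OpenCV 4.12 (cv2) and the standard library are available. Lean on these libraries where they do the work, as an engineer would, in place of code of your own. Each camera call takes 0.05 s, during which the arm holds its last target.

## Working session

There is one attempt and no reset: what is moved stays moved. The work goes in short steps, Python scripts to look and compute and a shell command to move; the robot and the scene stay as the last step left them, time stands still between calls to the robot, and variables do not carry over. Pictures are saved under pics/ and viewed, and the job is handed in when it is done.

```bash
mkdir -p pics
python3 - <<'E'
from bench import robot
import cv2,numpy as np
s=robot.observe();print({k:np.round(v,3).tolist() for k,v in s.items()})
for n in("top","scene"):
    c=robot.camera(n);cv2.imwrite(f"pics/{n}1.png",c["frame"][:,:,::-1]);print(n,c["camera_matrix"].tolist(),np.round(c["T"],3).tolist())
E
```

```text
{'time': 0.0, 'q': [1.143, 0.246, 1.559, 0.0, 1.339, -0.174], 'qvel': [0.001, -0.001, -0.001, 0.0, -0.001, 0.0], 'tau': [-0.002, -42.952, -32.612, -0.0, 0.005, -0.0], 'position': [0.163, 0.629, 0.207], 'tcp_rot': [-0.397, -3.116, 0.003], 'contact_force': [-1.353, 0.02, 0.469], 'wrist_torque': [0.043, 0.077, -0.019], 'finger_gap': 1.002}
top [[448.32751351211, 0.0, 318.6686223920951], [0.0, 448.32751351211, 240.99640224081537], [0.0, 0.0, 1.0]] [[0.012, -0.997, 0.077, 0.501], [-1.0, -0.013, -0.011, -0.05], [0.012, -0.077, -0.997, 0.958], [0.0, 0.0, 0.0, 1.0]]
scene [[612.9510261911108, 0.0, 318.31159987135896], [0.0, 612.9510261911108, 240.34783643735523], [0.0, 0.0, 1.0]] [[0.54, 0.596, -0.595, 1.17], [0.842, -0.394, 0.369, -0.425], [-0.014, -0.7, -0.714, 0.793], [0.0, 0.0, 0.0, 1.0]]
```

View pics/top1.png

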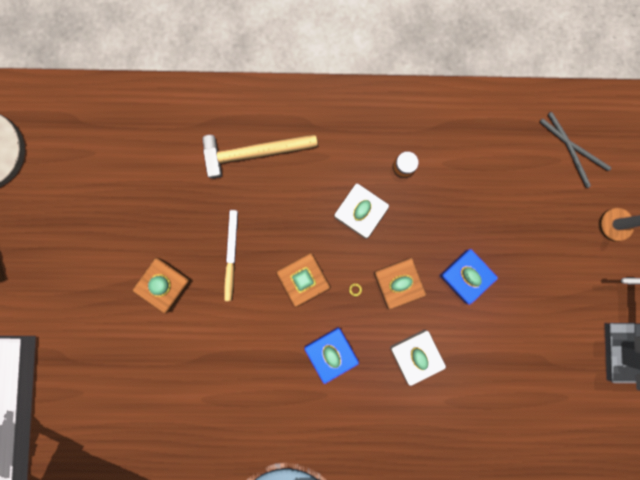

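View pics/scene1.png

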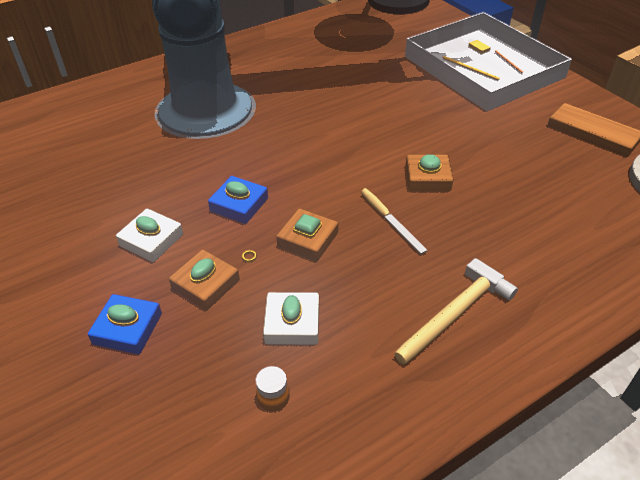

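Top view: the wooden blocks carry round (158,285), square (303,280) and oval (401,284) stones. The blue ones (331,356), (470,276) and the white ones (362,210), (419,358) are look-alikes, so the wooden block at (401,284) is the oval one meant. Next I'll measure them and confirm in a crop.

```bash
cat > h.py <<'E'
import cv2,numpy as np
def ray(c,u,v):
    d=np.linalg.inv(c["camera_matrix"])@[u,v,1.];d=c["T"][:3,:3]@d;return c["T"][:3,3],d/np.linalg.norm(d)
def plane(c,u,v,z):
    o,d=ray(c,u,v);return o+d*(z-o[2])/d[2]
def proj(c,p):
    q=np.linalg.inv(c["T"])@np.r_[p,1];q=c["camera_matrix"]@q[:3];return q[:2]/q[2]
def greens(c,amin=60):
    h=cv2.cvtColor(c["frame"],cv2.COLOR_RGB2HSV);m=cv2.inRange(h,(60,50,50),(88,255,255))
    m=cv2.morphologyEx(m,cv2.MORPH_CLOSE,np.ones((3,3)))
    n,l,st,ce=cv2.connectedComponentsWithStats(m)
    return [(ce[i],st[i],(l==i).astype(np.uint8)) for i in range(1,n) if st[i,4]>amin]
def tri(c1,p1,c2,p2):
    o1,d1=ray(c1,*p1);o2,d2=ray(c2,*p2)
    t=np.linalg.lstsq(np.c_[d1,-d2],o2-o1,rcond=None)[0];a=o1+t[0]*d1;b=o2+t[1]*d2
    return (a+b)/2,np.linalg.norm(a-b)
E
python3 - <<'E'
from bench import robot
from h import *
T=robot.camera("top");S=robot.camera("scene")
gs=greens(S)
for ce,st,m in greens(T):
    p=plane(T,*ce,.045); e=proj(S,p)
    b=min(gs,key=lambda g:np.linalg.norm(g[0]-e))
    x,g=tri(T,ce,S,b[0])
    k=cv2.findContours(m,0,1)[0][0];W=np.array([plane(T,*q[0],.044)[:2]*1000 for q in k],np.float32)
    print(ce.round(1),st[4],p.round(4),"scene",b[0].round(1),x.round(4),round(g*1000,1),"rect",np.round(cv2.minAreaRect(W)[1],0),round(cv2.minAreaRect(W)[2]))
f=cv2.resize(T["frame"][240:330,120:450],None,fx=2.4,fy=2.4,interpolation=2);cv2.imwrite("pics/crop1.png",f[:,:,::-1])
E
```

```text
[362.3 209.1] 172 [ 0.6379 -0.1487  0.045 ] scene [290.7 306.6] [ 0.6391 -0.1491  0.0386] 0.7 rect [22. 40.] 46
[472.1 276.2] 201 [ 0.5031 -0.3732  0.045 ] scene [120.9 312.1] [ 0.5031 -0.3755  0.0383] 0.1 rect [41. 23.] 45
[302.6 279.5] 231 [ 0.4923 -0.028   0.045 ] scene [307.2 222.9] [ 0.4925 -0.0274  0.0372] 0.9 rect [31. 31.] 28
[157.8 285.1] 255 [0.4775 0.2639 0.045 ] scene [429.9 161.1] [0.4775 0.2667 0.0377] 0.7 rect [32. 36.] 1
[401.2 283.4] 175 [ 0.4867 -0.2284  0.045 ] scene [201.6 267.3] [ 0.4865 -0.2299  0.0378] 0.3 rect [23. 39.] 12
[331.4 357. ] 204 [ 0.3383 -0.0879  0.045 ] scene [236.6 187.2] [ 0.3373 -0.0879  0.0384] 0.6 rect [41. 23.] 19
[420.2 359. ] 190 [ 0.3361 -0.2663  0.045 ] scene [146.3 222.6] [ 0.3352 -0.2674  0.0392] 0.5 rect [41. 23.] 27
```

View pics/crop1.png

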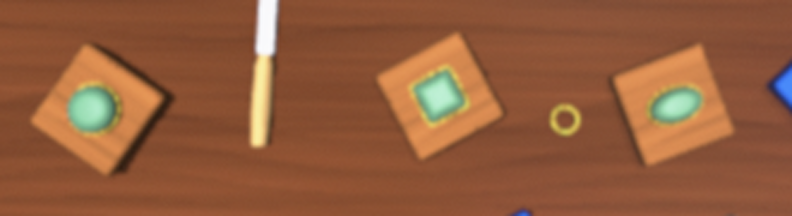

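Crop confirms all three on wooden blocks. Each triangulates consistently (~38 mm = stone's visible centroid, sizes plausible). I'll shut the fingers and go above the round stone at (0.4775, 0.265).

```bash
python3 -m inch '[[0,3.1,-3.6,0,0,0,0],[0,3.1,-3.6,0,0,0,0],[0,3.1,-3.6,0,0,0,0],[0,3.1,-3.6,0,0,0,0],[0,3.1,-3.6,0,0,0,0],[0,3.1,-3.6,0,0,0,0],[0,3.1,-3.6,0,0,0,0],[0,3.1,-3.6,0,0,0,0],[0,3.1,-3.6,0,0,0,0],[0,3.5,-4.0,0,0,0,0]]' 20; python3 -m inch '[[0,0,0,-4,0,0,0],[0,0,0,-4,0,0,0],[0,0,0,-2,0,0,0],[0,0,0,0,0,0,0],[0,0,0,0,0,0,0]]'
python3 - <<'E'
from bench import robot
from h import *
T=robot.camera("wrist");cv2.imwrite("pics/w1.png",T["frame"][:,:,::-1]);print(robot.observe())
for z in(.050,):print(proj(T,[.4775,.265,z]))
for ce,st,m in greens(T,300):print(ce,st[4],plane(T,*ce,.045))
E
```

```text
time: 1.2
position: [0.4759, 0.266, 0.2083]
tcp_rot: [0.397, 3.116, 0.0]
contact_force: [0.5, 0.3, -0.3]
finger_gap: -0.0
time: 1.7
position: [0.4753, 0.2677, 0.1088]
tcp_rot: [0.397, 3.116, 0.0]
contact_force: [0.8, 0.1, 0.5]
finger_gap: -0.002
{'time': 1.75, 'q': array([ 3.05103717e-01,  1.15382215e-01,  1.89803074e+00,  4.35085369e-06,
        1.12567581e+00, -1.01212268e+00]), 'qvel': array([ 0.00191349, -0.01472222, -0.01483588, -0.00037495, -0.00176189,
       -0.00087151]), 'tau': array([-8.07486428e-02, -3.30606544e+01, -2.83055305e+01, -3.19716804e-03,
        2.84327305e-02,  2.54817854e-05]), 'position': array([0.47614015, 0.26800754, 0.10986887]), 'tcp_rot': array([3.96956012e-01, 3.11412192e+00, 1.65074993e-03]), 'contact_force': array([ 5.22992500e-01, -8.26045896e-04,  8.71119302e-01]), 'wrist_torque': array([ 0.03580201,  0.02407017, -0.02455695]), 'finger_gap': -0.0010249753311191527}
[313.53263783 259.88703693]
```

View pics/w1.png

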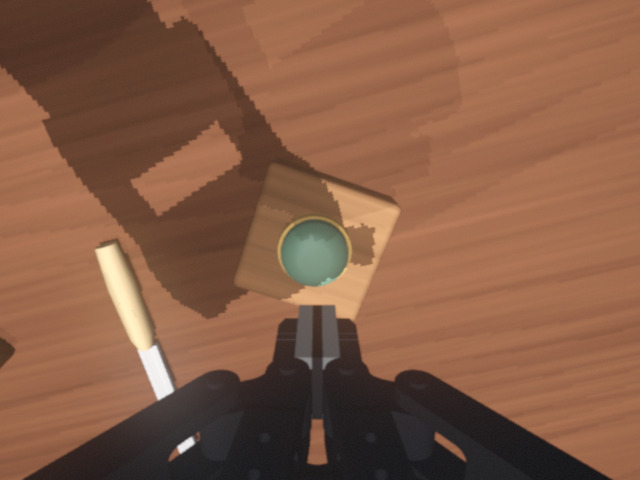

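The wrist view shows the round stone centred near (314,252), diameter about 72 px, with the fingertips at (318,306). Predicted (313.5,260), about 4 mm off, so I'll cast it properly.

```bash
cat >> h.py <<'E'
def wstone(c):
    h=cv2.cvtColor(c["frame"],cv2.COLOR_RGB2HSV);m=cv2.inRange(h,(55,35,30),(95,255,255))
    m=cv2.morphologyEx(m,cv2.MORPH_OPEN,np.ones((5,5)))
    out=[]
    for k in cv2.findContours(m,0,1)[0]:
        if cv2.contourArea(k)<800:continue
        k=cv2.convexHull(k);M=cv2.moments(k);u,v=M["m10"]/M["m00"],M["m01"]/M["m00"]
        W=np.array([plane(c,*q[0],.043)[:2]*1000 for q in k],np.float32)
        out.append(((u,v),plane(c,u,v,.045),np.round(cv2.minAreaRect(W)[1],1),plane(c,u,v,.051)))
    return out
E
python3 - <<'E'
from bench import robot
from h import *
T=robot.camera("wrist");print(np.round(T["T"],3).tolist(),robot.observe()["position"])
for o in wstone(T):print(o)
E
```

```text
[[0.25, 0.919, 0.306, 0.396], [0.968, -0.238, -0.077, 0.288], [0.002, 0.316, -0.949, 0.275], [0.0, 0.0, 0.0, 1.0]] [0.47643272 0.26813831 0.1103265 ]
((310.1031746031746, 253.1111111111111), array([0.47602627, 0.26387061, 0.045     ]), array([33.7, 36.8]), array([0.47395196, 0.26450034, 0.051     ]))
```

Wrist and top views agree: round at about (0.477, 0.265). I'll correct 3 mm in y and descend to just above.

```bash
python3 -m inch '[[0,0,-0.3,-2,0,0,0],[0,0,0,-2,0,0,0],[0,0,0,-1,0,0,0],[0,0,0,0,0,0,0],[0,0,0,0,0,0,0]]'
python3 -m inch '[[0,0,0,-0.1,0,0,0],[0,0,0,-0.1,0,0,0],[0,0,0,0,0,0,0]]'
python3 -m inch '[[0,0,0,-0.1,0,0,0],[0,0,0,-0.1,0,0,0],[0,0,0,0,0,0,0]]'
python3 -m inch '[[0,0,0,-0.1,0,0,0],[0,0,0,-0.1,0,0,0],[0,0,0,0,0,0,0]]'
```

```text
time: 2.3
position: [0.476, 0.2649, 0.0595]
tcp_rot: [0.397, 3.115, 0.001]
contact_force: [-0.3, -0.3, 0.9]
finger_gap: -0.0
time: 2.6
position: [0.4754, 0.2647, 0.0567]
tcp_rot: [0.397, 3.116, 0.0]
contact_force: [0.6, -0.1, 0.2]
finger_gap: 0.0
time: 2.9
position: [0.475, 0.2645, 0.0541]
tcp_rot: [-0.398, -3.116, 0.0]
contact_force: [0.7, -0.2, -0.2]
finger_gap: -0.001
time: 3.2
position: [0.475, 0.2645, 0.0521]
tcp_rot: [-0.397, -3.116, 0.0]
contact_force: [0.3, -0.0, -0.1]
finger_gap: 0.001
```

```bash
for i in 1 ; do python3 -m inch '[[0,0,0,-0.1,0,0,0],[0,0,0,-0.1,0,0,0],[0,0,0,0,0,0,0]]'; python3 -m inch '[[0,0,0,-0.1,0,0,0],[0,0,0,0,0,0,0]]';python3 -m inch '[[0,0,0,-0.1,0,0,0],[0,0,0,0,0,0,0]]';done
```

```text
time: 3.5
position: [0.475, 0.2645, 0.0501]
tcp_rot: [-0.398, -3.116, 0.0]
contact_force: [-0.2, 0.2, 0.3]
finger_gap: 0.002
time: 3.7
position: [0.4751, 0.2645, 0.0492]
tcp_rot: [-0.398, -3.116, 0.0]
contact_force: [0.4, -0.4, -0.5]
finger_gap: 0.001
time: 3.9
position: [0.475, 0.2645, 0.0482]
tcp_rot: [-0.398, -3.116, 0.0]
contact_force: [-0.4, -0.3, 0.3]
finger_gap: -0.003
```

Run:
```python
from bench import robot
from h import *
for n in("wrist","scene"):
    T=robot.camera(n);f=T["frame"]
    f=f[180:380,200:460] if n=="wrist" else f[80:230,330:530]
    cv2.imwrite(f"pics/p1{n}.png",cv2.resize(f,None,fx=3,fy=3,interpolation=2)[:,:,::-1])
    s=robot.observe();print(s["contact_force"],s["position"])
```

```text
[-0.31823325  0.41356755  0.08080002] [0.47507505 0.26454814 0.0482173 ]
[-0.41927259  0.3138381   0.20732388] [0.47512669 0.2645412  0.04826638]
```

View pics/p1wrist.png

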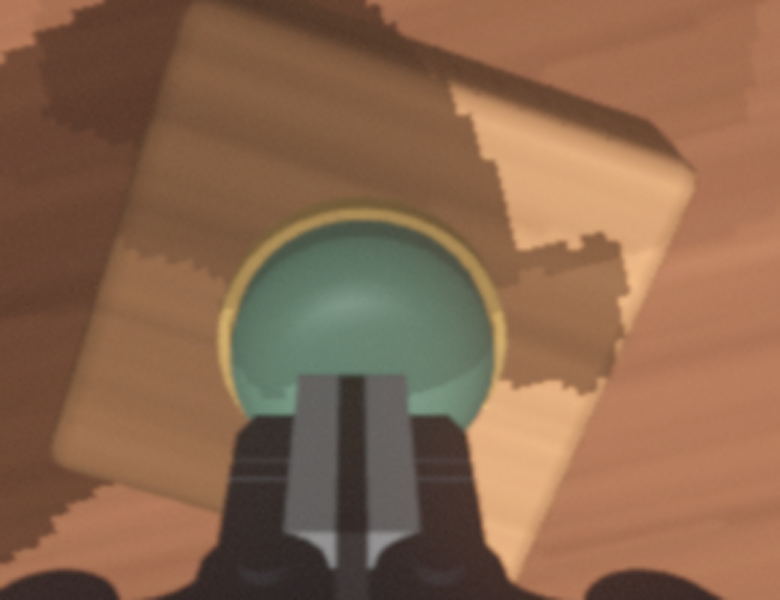

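View pics/p1scene.png

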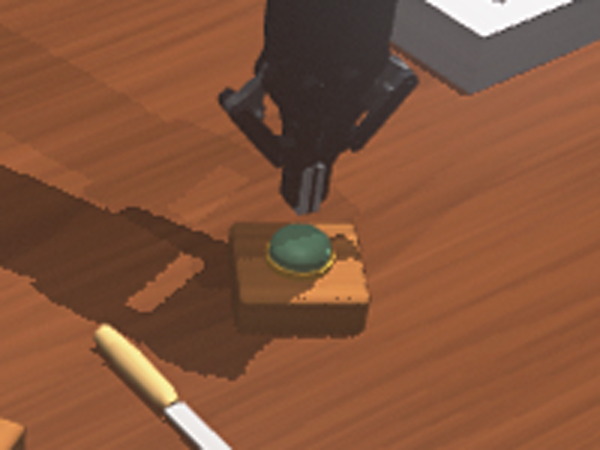

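Run:
```python
from bench import robot
from h import *
S=robot.camera("scene");W=robot.camera("wrist");p=robot.observe()["position"]
print(p,"scene",proj(S,p),"wrist",proj(W,p))
for z in (.05,.06,.07,.08):print(z,proj(S,[*p[:2],z]),proj(W,[*p[:2],z]))
# tip triangulation
print(tri(S,(431.7,150.7),W,(317,306)))
# stone edge extents in scene: centre of stone silhouette crop
print(plane(S,330+300/3,80+250/3,.045), plane(W,200+362/3,180+340/3,.04))
T=robot.camera("top");cv2.imwrite("pics/t2.png",cv2.resize(T["frame"][230:330,80:240],None,fx=5,fy=5,interpolation=2)[:,:,::-1]);print(proj(T,p))
```

```text
[0.47513301 0.26456554 0.04828895] scene [428.74265993 156.5822491 ] wrist [317.34435749 301.72471332]
0.05 [428.84300271 155.88435616] [317.35059762 303.49977098]
0.06 [429.43355663 151.77700145] [317.38942652 314.54497945]
0.07 [430.0312304  147.62012749] [317.43279625 326.88186498]
0.08 [430.63615357 143.41283333] [317.48155281 340.75108102]
(array([0.47350904, 0.26767426, 0.05980762]), np.float64(0.006082279701797964))
[0.48978602 0.25597491 0.045     ] [0.47540732 0.26606519 0.04      ]
[156.84695187 286.33245193]
```

View pics/t2.png

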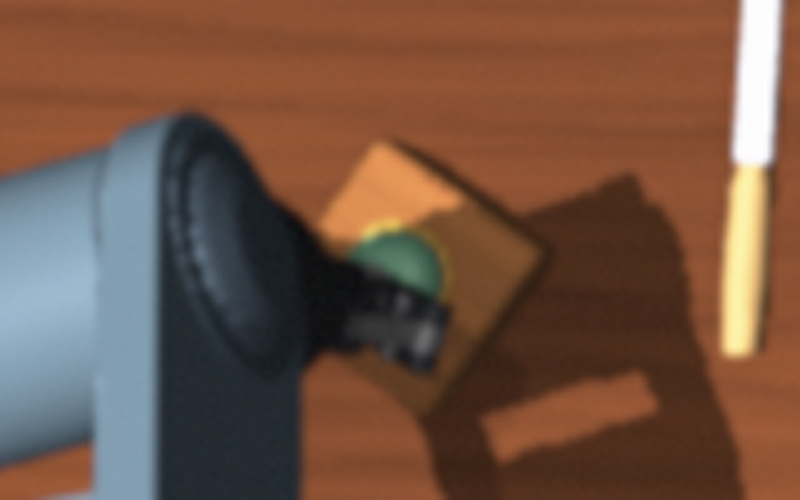

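The TCP reads 0.048, but both the scene view (tip bottom near (432,151)) and the wrist view (tip edge row 305) put the visible tips roughly 10 mm higher, above the stone and untouched. There's no force yet either. So the height reading isn't to be trusted, and I'll keep going by force in small steps.

```bash
for i in 1 2 3; do python3 -m inch '[[0,0,0,-0.1,0,0,0],[0,0,0,0,0,0,0]]' | egrep 'pos|force'; done
```

```text
position: [0.475, 0.2645, 0.0472]
contact_force: [0.3, 0.7, -0.0]
position: [0.475, 0.2645, 0.0461]
contact_force: [-0.2, -0.7, 0.1]
position: [0.475, 0.2645, 0.0451]
contact_force: [-0.2, 0.6, -0.3]
```

Run:
```python
from bench import robot
from h import *
for n in("wrist","scene"):
    T=robot.camera(n);f=T["frame"]
    f=f[180:380,200:460] if n=="wrist" else f[80:230,330:530]
    cv2.imwrite(f"pics/p2{n}.png",cv2.resize(f,None,fx=3,fy=3,interpolation=2)[:,:,::-1])
```

```text
(no output)
```

View pics/p2wrist.png

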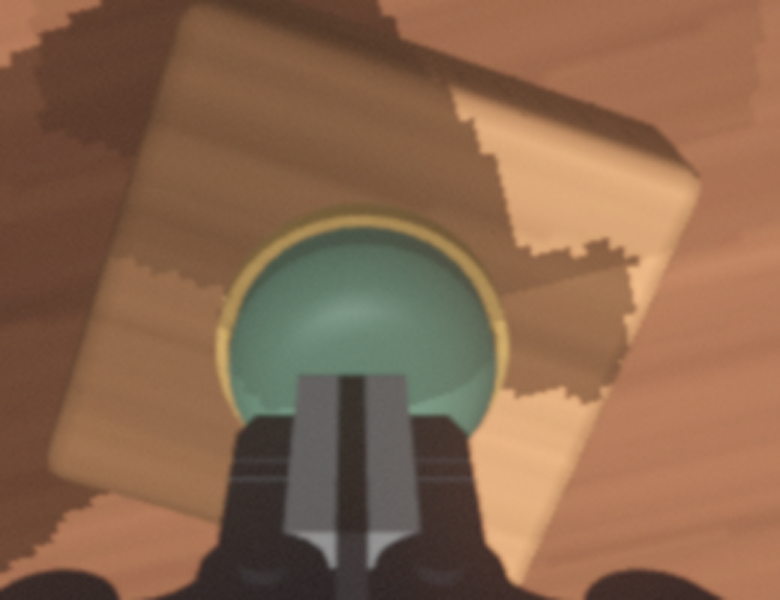

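View pics/p2scene.png

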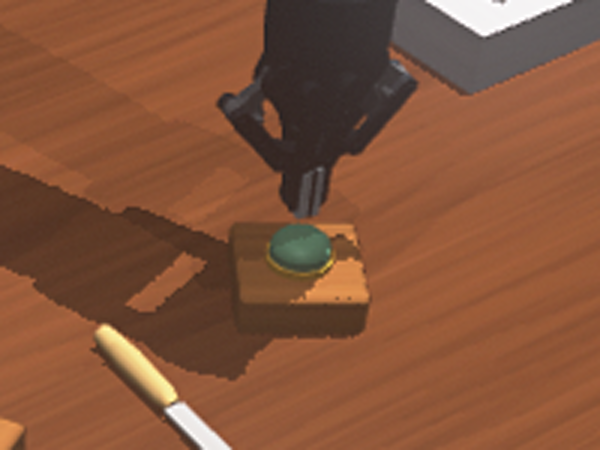

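Nothing touched: in the scene crop the tip ends at (305,216), still behind/above the stone whose top edge is at row 225. Continue down.

```bash
python3 -m inch '[[0,0,0,-0.1,0,0,0],[0,0,0,-0.1,0,0,0],[0,0,0,0,0,0,0]]' | egrep 'pos|force'
python3 -m inch '[[0,0,0,-0.1,0,0,0],[0,0,0,0,0,0,0]]' | egrep 'pos|force'
python3 -m inch '[[0,0,0,-0.1,0,0,0],[0,0,0,0,0,0,0]]' | egrep 'pos|force'
python3 -m inch '[[0,0,0,-0.1,0,0,0],[0,0,0,0,0,0,0]]' | egrep 'pos|force'
```

```text
position: [0.475, 0.2645, 0.0431]
contact_force: [-0.5, 0.2, -0.5]
position: [0.475, 0.2645, 0.0422]
contact_force: [-0.1, -0.7, -0.6]
position: [0.475, 0.2645, 0.0412]
contact_force: [0.9, 0.0, -0.0]
position: [0.475, 0.2645, 0.0401]
contact_force: [-0.3, -0.5, -0.4]
```

```bash
cat > look.py <<'E'
import sys
from bench import robot
from h import *
tag=sys.argv[1];r0,c0=int(sys.argv[2]),int(sys.argv[3])
W=robot.camera("wrist")["frame"][200:360,220:420];S=robot.camera("scene")["frame"][r0:r0+100,c0:c0+125]
a=cv2.resize(W,None,fx=2,fy=2.5,interpolation=2);b=cv2.resize(S,None,fx=3.2,fy=4,interpolation=2)
b=cv2.resize(S,(400,320),interpolation=2);a=cv2.resize(W,(400,320),interpolation=2)
cv2.imwrite(f"pics/{tag}.png",np.hstack([a,b])[:,:,::-1]);s=robot.observe();print(s["time"],s["position"].round(4),s["contact_force"].round(2),round(s["finger_gap"],3))
E
python3 look.py p3 90 370
```

```text
5.85 [0.4751 0.2646 0.0403] [ 1.12 -0.   -0.3 ] -0.001
```

View pics/p3.png

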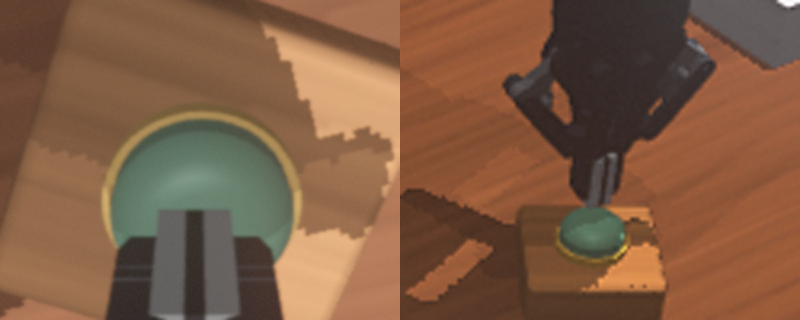

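The tip sits at right panel (598,206), just short of the stone's top edge (594,208); about 3–4 mm remain by the scene projection. Continue.

```bash
python3 -m inch '[[0,0,0,-0.1,0,0,0],[0,0,0,0,0,0,0]]' | egrep 'pos|force'
python3 -m inch '[[0,0,0,-0.1,0,0,0],[0,0,0,0,0,0,0]]' | egrep 'pos|force'
python3 -m inch '[[0,0,0,-0.1,0,0,0],[0,0,0,0,0,0,0]]' | egrep 'pos|force'
python3 -m inch '[[0,0,0,-0.1,0,0,0],[0,0,0,0,0,0,0]]' | egrep 'pos|force'
python3 look.py p4 90 370
```

```text
position: [0.4751, 0.2645, 0.0392]
contact_force: [-0.1, -0.1, 0.6]
position: [0.475, 0.2645, 0.0381]
contact_force: [-0.1, 0.1, -0.1]
position: [0.475, 0.2645, 0.0371]
contact_force: [0.6, -0.1, -0.6]
position: [0.475, 0.2645, 0.0362]
contact_force: [0.6, 0.3, 0.5]
6.75 [0.4751 0.2646 0.0362] [ 0.86  1.06 -0.06] 0.001
```

View pics/p4.png

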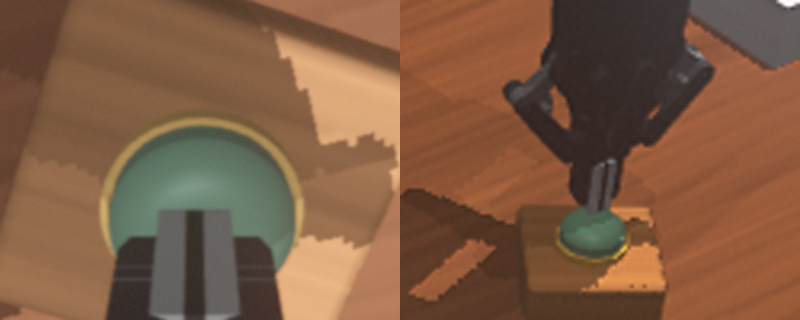

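Right panel: the tip at (597,212) now overlaps the stone's upper edge, in front of it, so it is over the dome and not behind it. No force yet; continue.

```bash
python3 -m inch '[[0,0,0,-0.1,0,0,0],[0,0,0,0,0,0,0]]' | egrep 'pos|force'
python3 -m inch '[[0,0,0,-0.1,0,0,0],[0,0,0,0,0,0,0]]' | egrep 'pos|force'
python3 -m inch '[[0,0,0,-0.1,0,0,0],[0,0,0,0,0,0,0]]' | egrep 'pos|force'
python3 look.py p5 90 370
```

```text
position: [0.475, 0.2645, 0.0351]
contact_force: [-0.6, 0.6, -1.3]
position: [0.475, 0.2645, 0.0342]
contact_force: [-0.3, -1.1, 0.7]
position: [0.475, 0.2645, 0.0332]
contact_force: [0.0, 0.1, 0.3]
7.45 [0.4751 0.2645 0.0332] [ 0.12 -1.05 -0.43] -0.003
```

View pics/p5.png

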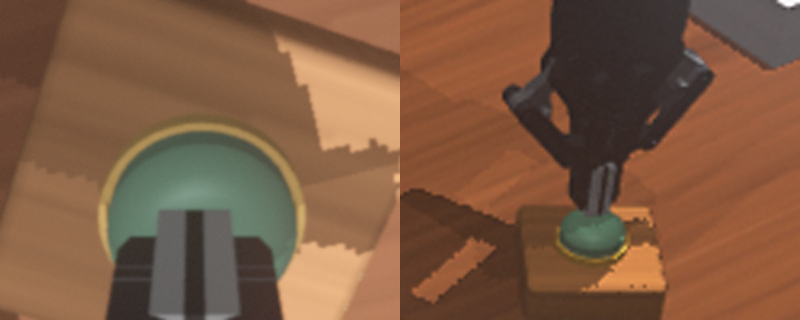

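```bash
python3 -m inch '[[0,0,0,-0.1,0,0,0],[0,0,0,0,0,0,0]]' | egrep 'pos|force'
python3 -m inch '[[0,0,0,-0.1,0,0,0],[0,0,0,0,0,0,0]]' | egrep 'pos|force'
python3 -m inch '[[0,0,0,-0.1,0,0,0],[0,0,0,0,0,0,0]]' | egrep 'pos|force'
python3 look.py p6 90 370
```

```text
position: [0.475, 0.2645, 0.0322]
contact_force: [0.4, -0.1, -0.0]
position: [0.475, 0.2645, 0.0311]
contact_force: [-0.4, -0.8, -0.2]
position: [0.475, 0.2645, 0.0302]
contact_force: [0.6, -0.8, 0.8]
8.15 [0.4751 0.2645 0.0302] [ 0.18 -0.6   0.64] 0.0
```

View pics/p6.png

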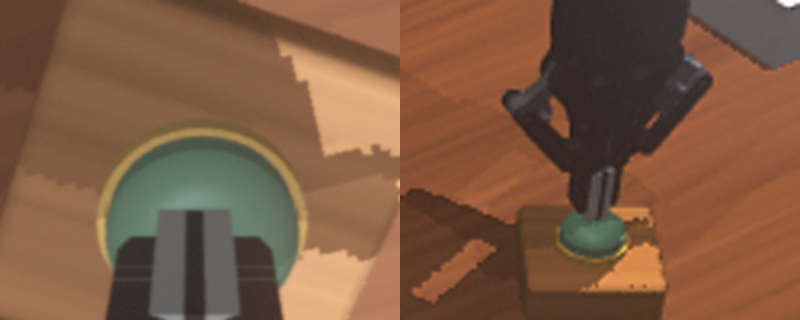

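```bash
python3 -m inch '[[0,0,0,-0.1,0,0,0],[0,0,0,0,0,0,0]]' | egrep 'pos|force'
python3 -m inch '[[0,0,0,-0.1,0,0,0],[0,0,0,0,0,0,0]]' | egrep 'pos|force'
python3 look.py p7 90 370
```

```text
position: [0.4751, 0.2645, 0.0292]
contact_force: [0.0, 0.5, 0.2]
position: [0.475, 0.2645, 0.0281]
contact_force: [-0.4, -0.1, -1.1]
8.65 [0.4751 0.2646 0.0283] [ 0.47 -0.76 -0.17] -0.004
```

View pics/p7.png

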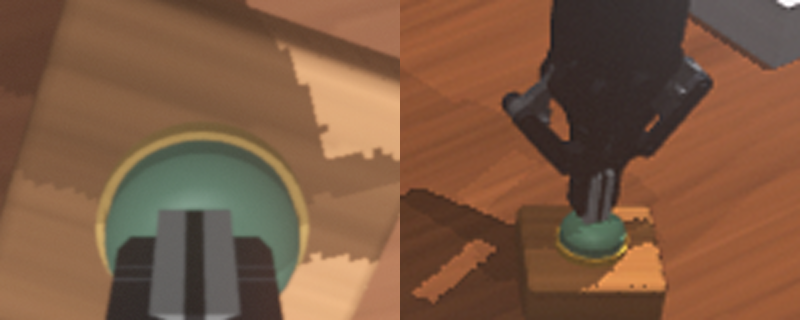

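```bash
python3 -m inch '[[0,0,0,-0.1,0,0,0],[0,0,0,0,0,0,0]]' | egrep 'pos|force'
python3 -m inch '[[0,0,0,-0.1,0,0,0],[0,0,0,0,0,0,0]]' | egrep 'pos|force'
python3 look.py p8 90 370
```

```text
position: [0.475, 0.2645, 0.0272]
contact_force: [0.9, 0.1, 0.3]
position: [0.4752, 0.2646, 0.0264]
contact_force: [-0.2, -0.4, 1.0]
9.15 [0.4752 0.2646 0.0264] [0.22 0.17 1.53] -0.001
```

View pics/p8.png

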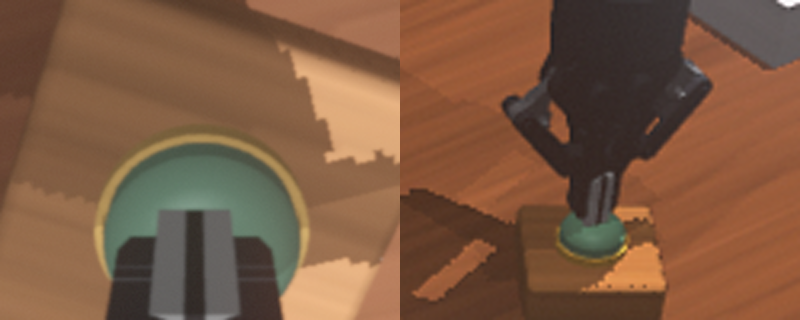

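z-force rises to about 1–1.5 N and the position lags 0.2 mm: first contact at TCP about 0.0266.

```bash
python3 -m inch '[[0,0,0,-0.05,0,0,0],[0,0,0,0,0,0,0],[0,0,0,0,0,0,0]]' | egrep 'pos|force'
python3 -m inch '[[0,0,0,-0.05,0,0,0],[0,0,0,0,0,0,0],[0,0,0,0,0,0,0]]' | egrep 'pos|force'
python3 -m inch '[[0,0,0,-0.05,0,0,0],[0,0,0,0,0,0,0],[0,0,0,0,0,0,0]]' | egrep 'pos|force'
```

```text
position: [0.4752, 0.2646, 0.0259]
contact_force: [-0.9, -0.2, 2.8]
position: [0.4752, 0.2646, 0.0253]
contact_force: [-1.1, 0.0, 2.8]
position: [0.4752, 0.2646, 0.0248]
contact_force: [0.5, -0.9, 2.2]
```

Steady about 2.7 N, so the stone is sliding. Continue until the bedding shows (force rising past about 5–6 N).

```bash
python3 -m inch '[[0,0,0,-0.1,0,0,0],[0,0,0,0,0,0,0]]' | egrep 'pos|force'
python3 -m inch '[[0,0,0,-0.1,0,0,0],[0,0,0,0,0,0,0]]' | egrep 'pos|force'
python3 -m inch '[[0,0,0,-0.1,0,0,0],[0,0,0,0,0,0,0]]' | egrep 'pos|force'
python3 -m inch '[[0,0,0,-0.05,0,0,0],[0,0,0,0,0,0,0]]' | egrep 'pos|force'
python3 -m inch '[[0,0,0,-0.05,0,0,0],[0,0,0,0,0,0,0]]' | egrep 'pos|force'
```

```text
position: [0.4751, 0.2645, 0.0237]
contact_force: [-0.2, 0.1, 2.7]
position: [0.4752, 0.2646, 0.0227]
contact_force: [0.1, 0.5, 1.8]
position: [0.4752, 0.2646, 0.0217]
contact_force: [-0.6, 1.1, 2.4]
position: [0.4751, 0.2646, 0.0213]
contact_force: [0.4, 0.4, 1.6]
position: [0.4752, 0.2646, 0.0209]
contact_force: [0.2, -1.2, 2.5]
```

```bash
python3 -m inch '[[0,0,0,-0.05,0,0,0],[0,0,0,0,0,0,0]]' | egrep 'pos|force'
python3 -m inch '[[0,0,0,-0.05,0,0,0],[0,0,0,0,0,0,0]]' | egrep 'pos|force'
python3 -m inch '[[0,0,0,-0.05,0,0,0],[0,0,0,0,0,0,0]]' | egrep 'pos|force'
python3 -m inch '[[0,0,0,-0.05,0,0,0],[0,0,0,0,0,0,0]]' | egrep 'pos|force'
```

```text
position: [0.4752, 0.2646, 0.0204]
contact_force: [-0.6, -0.1, 5.0]
position: [0.4752, 0.2646, 0.02]
contact_force: [-1.5, -0.3, 5.8]
position: [0.4752, 0.2646, 0.0197]
contact_force: [-1.3, -0.5, 6.7]
position: [0.4752, 0.2646, 0.0193]
contact_force: [-2.5, -0.4, 8.5]
```

Force climbed 5→8.5 N at about 3.5 N/mm, so the stone is on the bedding after 6 mm of travel. Lift and verify.

```bash
python3 -m inch '[[0,0,0,1,0,0,0],[0,0,0,3,0,0,0],[0,0,0,4,0,0,0],[0,0,0,0,0,0,0],[0,0,0,0,0,0,0]]'; python3 look.py p9 90 370
python3 - <<'E'
from bench import robot
from h import *
c=robot.camera("wrist");[print(o) for o in wstone(c)]
E
```

```text
time: 12.35
position: [0.4756, 0.2647, 0.0997]
tcp_rot: [0.397, 3.114, 0.001]
contact_force: [-0.6, 0.0, -0.1]
finger_gap: -0.003
12.45 [0.4741 0.2642 0.0975] [ 1.03  0.48 -0.86] 0.003
((318.1442248127499, 259.37455651292447), array([0.47414393, 0.26470076, 0.045     ]), array([33.7, 36.9]), array([0.47197199, 0.26524585, 0.051     ]))
```

View pics/p9.png

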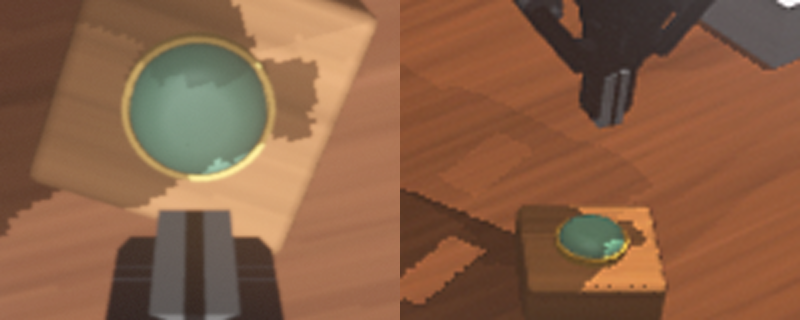

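The round stone is visibly sunk, with a full bezel ring around it. Now to above the oval one at (0.4866,-0.229): dx about 1.2, dy −49.4 cm.

```bash
python3 -m inch '[[0,0.1,-4.5,0,0,0,0],[0,0.1,-4.9,0,0,0,0],[0,0.1,-4.9,0,0,0,0],[0,0.1,-4.9,0,0,0,0],[0,0.1,-4.9,0,0,0,0],[0,0.1,-4.9,0,0,0,0],[0,0.2,-4.9,0,0,0,0],[0,0.2,-4.9,0,0,0,0],[0,0.2,-4.9,0,0,0,0],[0,0,-4.9,0,0,0,0]]'; python3 -m inch '[[0,0,-0.8,0,0,0,0],[0,0,0,0,0,0,0],[0,0,0,0,0,0,0]]';python3 look.py o1 200 140
python3 - <<'E'
from bench import robot
from h import *
c=robot.camera("wrist");[print(o) for o in wstone(c)]
E
```

```text
time: 13.5
position: [0.4861, -0.223, 0.0974]
tcp_rot: [-0.398, -3.114, -0.002]
contact_force: [0.4, 0.8, 0.2]
finger_gap: 0.0
time: 13.8
position: [0.4864, -0.2279, 0.0976]
tcp_rot: [-0.396, -3.114, -0.003]
contact_force: [-0.2, -0.3, -0.3]
finger_gap: -0.0
13.9 [ 0.4868 -0.2275  0.0981] [-0.93 -0.3   0.49] -0.003
((83.44197016996183, 341.1272979535206), array([ 0.5026489 , -0.37465833,  0.045     ]), array([44.5, 28.1]), array([ 0.50004386, -0.37008089,  0.051     ]))
((311.09039767216296, 259.16993210475266), array([ 0.48603959, -0.23078473,  0.045     ]), array([27.3, 40.8]), array([ 0.4838899 , -0.23015163,  0.051     ]))
```

View pics/o1.png

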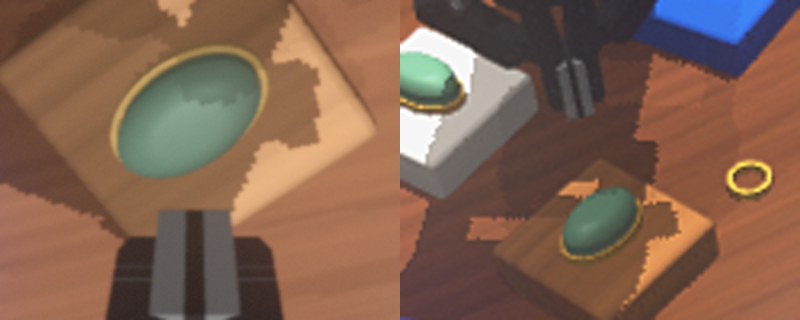

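The wooden oval block is below (left panel (190,112), right panel (600,222)), with the white look-alike to the side. Wrist and top views agree at (0.486,-0.230). I'll shift y by −2 mm and descend to just above the contact reading seen before (0.0266).

```bash
python3 -m inch '[[0,0,-0.2,-2,0,0,0],[0,0,0,-2,0,0,0],[0,0,0,-1.5,0,0,0],[0,0,0,-0.8,0,0,0],[0,0,0,0,0,0,0],[0,0,0,0,0,0,0]]'; python3 look.py o2 200 140
```

```text
time: 14.55
position: [0.4876, -0.2315, 0.0363]
tcp_rot: [0.397, 3.116, -0.001]
contact_force: [0.4, -0.0, -0.0]
finger_gap: 0.003
14.65 [ 0.4878 -0.2319  0.0368] [0.11 0.57 0.86] 0.001
```

View pics/o2.png

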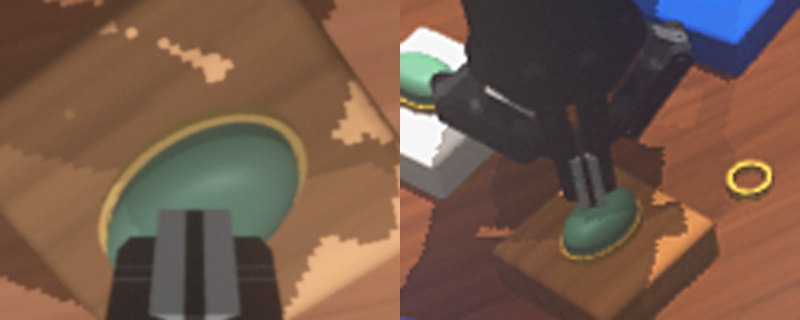

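The tips are over the oval with a slight +y offset needed (stone centre col about 204 vs tips 195), so +1 mm y, then down.

```bash
python3 -m inch '[[0,0,0.1,-0.2,0,0,0],[0,0,0,-0.2,0,0,0],[0,0,0,-0.2,0,0,0],[0,0,0,0,0,0,0]]' | egrep 'pos|force'
python3 -m inch '[[0,0,0,-0.1,0,0,0],[0,0,0,-0.1,0,0,0],[0,0,0,0,0,0,0]]' | egrep 'pos|force'
python3 -m inch '[[0,0,0,-0.1,0,0,0],[0,0,0,0,0,0,0]]' | egrep 'pos|force'
python3 -m inch '[[0,0,0,-0.1,0,0,0],[0,0,0,0,0,0,0]]' | egrep 'pos|force'
python3 -m inch '[[0,0,0,-0.1,0,0,0],[0,0,0,0,0,0,0]]' | egrep 'pos|force'
```

```text
position: [0.4869, -0.2303, 0.0295]
contact_force: [0.2, -0.2, -0.0]
position: [0.487, -0.2304, 0.0277]
contact_force: [0.1, -0.2, 0.4]
position: [0.4872, -0.2305, 0.0269]
contact_force: [-0.3, 0.3, 1.5]
position: [0.4872, -0.2305, 0.0259]
contact_force: [-0.8, -0.1, 1.8]
position: [0.4872, -0.2305, 0.0248]
contact_force: [-0.8, -0.7, 1.2]
```

Contact at about 0.027, sliding at 1.5–2 N.

```bash
python3 -m inch '[[0,0,0,-0.1,0,0,0],[0,0,0,-0.1,0,0,0],[0,0,0,0,0,0,0]]' | egrep 'pos|force'
python3 -m inch '[[0,0,0,-0.1,0,0,0],[0,0,0,0,0,0,0]]' | egrep 'pos|force'
python3 -m inch '[[0,0,0,-0.05,0,0,0],[0,0,0,0,0,0,0]]' | egrep 'pos|force'
python3 -m inch '[[0,0,0,-0.05,0,0,0],[0,0,0,0,0,0,0]]' | egrep 'pos|force'
python3 -m inch '[[0,0,0,-0.05,0,0,0],[0,0,0,0,0,0,0]]' | egrep 'pos|force'
```

```text
position: [0.4872, -0.2305, 0.0227]
contact_force: [0.5, -0.8, 1.6]
position: [0.4872, -0.2305, 0.0217]
contact_force: [0.0, -0.5, 1.8]
position: [0.4872, -0.2305, 0.0213]
contact_force: [-0.1, -0.2, 2.5]
position: [0.4872, -0.2305, 0.0209]
contact_force: [0.0, 0.0, 2.1]
position: [0.4872, -0.2305, 0.0205]
contact_force: [-0.7, -0.1, 3.7]
```

```bash
python3 -m inch '[[0,0,0,-0.05,0,0,0],[0,0,0,0,0,0,0]]' | egrep 'pos|force'
python3 -m inch '[[0,0,0,-0.05,0,0,0],[0,0,0,0,0,0,0]]' | egrep 'pos|force'
python3 -m inch '[[0,0,0,-0.05,0,0,0],[0,0,0,0,0,0,0]]' | egrep 'pos|force'
```

```text
position: [0.4872, -0.2305, 0.02]
contact_force: [-1.8, 0.4, 5.7]
position: [0.4873, -0.2306, 0.0197]
contact_force: [-2.1, 0.8, 6.7]
position: [0.4873, -0.2306, 0.0193]
contact_force: [-2.5, 0.9, 7.5]
```

On the bedding again (7.5 N at 0.0193). Lift, check, and move over the square stone (0.4925,-0.028).

```bash
python3 -m inch '[[0,0,0,1,0,0,0],[0,0,0,3,0,0,0],[0,0,0,4,0,0,0],[0,0,0,0,0,0,0],[0,0,0,0,0,0,0]]'; python3 look.py o9 200 140; python3 -m inch '[[0,0.1,4,0,0,0,0],[0,0.1,4,0,0,0,0],[0,0.1,4,0,0,0,0],[0,0.1,4,0,0,0,0],[0,0.1,4,0,0,0,0],[0,0,0.2,0,0,0,0],[0,0,0,0,0,0,0],[0,0,0,0,0,0,0]]';python3 look.py s1 170 240
python3 - <<'E'
from bench import robot
from h import *
c=robot.camera("wrist");[print(o) for o in wstone(c)]
E
```

```text
time: 18.15
position: [0.4875, -0.2306, 0.0997]
tcp_rot: [0.397, 3.115, -0.001]
contact_force: [-0.5, 0.4, -0.6]
finger_gap: 0.002
18.25 [ 0.4862 -0.2297  0.0975] [ 0.55 -0.17 -0.66] 0.003
time: 19.05
position: [0.4917, -0.0289, 0.098]
tcp_rot: [-0.398, -3.115, 0.0]
contact_force: [0.2, 0.0, 0.8]
finger_gap: -0.001
19.15 [ 0.492  -0.0294  0.0984] [-0.89  0.54  0.36] -0.001
((11.353172567128441, 320.38053702753547), array([ 0.48414125, -0.21197978,  0.045     ]), array([15.5, 33.2]), array([ 0.48218733, -0.20642489,  0.051     ]))
((316.3811626195732, 256.4112267423526), array([ 0.49049649, -0.02950967,  0.045     ]), array([34.9, 33.2]), array([ 0.48836855, -0.02895129,  0.051     ]))
((124.77139377836819, 12.483228163400863), array([ 0.35130248, -0.08528611,  0.045     ]), array([32. , 12.6]), array([ 0.35298603, -0.08320044,  0.051     ]))
```

View pics/o9.png

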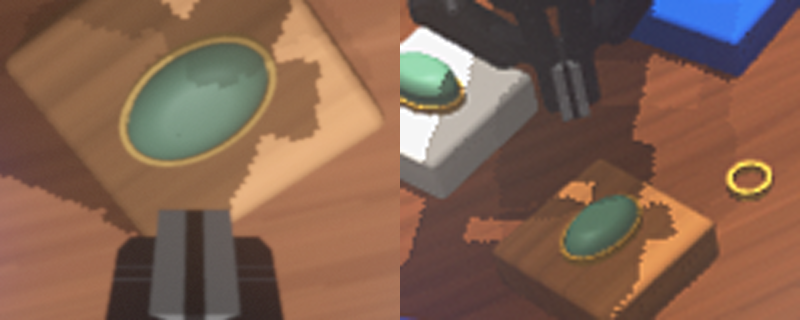

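View pics/s1.png

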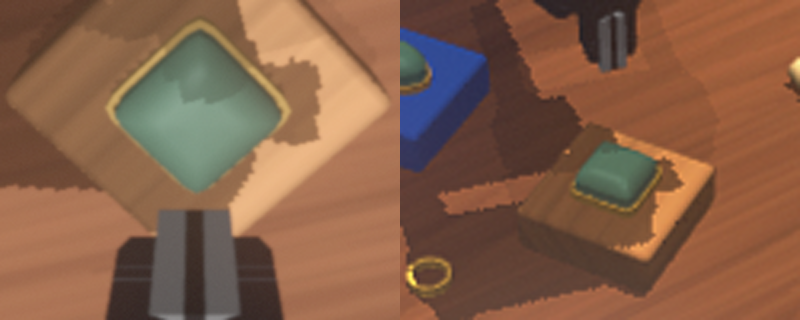

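The oval stone is sunk (full ring of bezel), and the square one is now centred at (198,105) in the left panel, aligned with the tips. TCP (0.492,-0.029) matches the target, so descend.

```bash
python3 -m inch '[[0,0,0,-2,0,0,0],[0,0,0,-2,0,0,0],[0,0,0,-1.5,0,0,0],[0,0,0,-1,0,0,0],[0,0,0,-0.2,0,0,0],[0,0,0,0,0,0,0],[0,0,0,0,0,0,0]]'| egrep 'pos|force'; python3 look.py s2 170 240
```

```text
position: [0.4928, -0.0288, 0.0326]
contact_force: [0.1, -0.2, 0.8]
20.0 [ 0.4929 -0.0287  0.0327] [ 0.38 -0.1  -0.03] -0.0
```

View pics/s2.png

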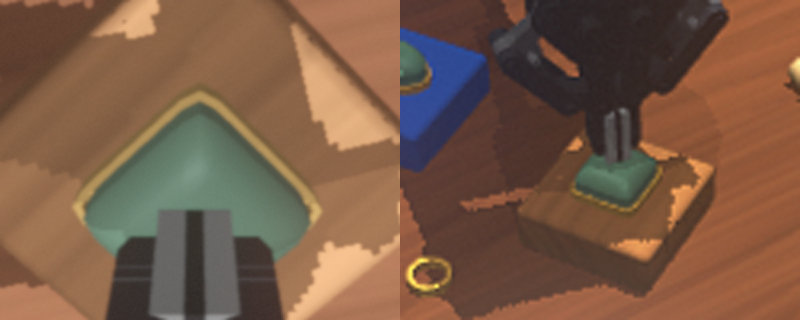

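The tips (195,210) are over the stone's middle (198,207). Press.

```bash
python3 -m inch '[[0,0,0,-0.2,0,0,0],[0,0,0,-0.2,0,0,0],[0,0,0,0,0,0,0]]' | egrep 'pos|force'
python3 -m inch '[[0,0,0,-0.1,0,0,0],[0,0,0,-0.1,0,0,0],[0,0,0,0,0,0,0]]' | egrep 'pos|force'
python3 -m inch '[[0,0,0,-0.1,0,0,0],[0,0,0,0,0,0,0]]' | egrep 'pos|force'
python3 -m inch '[[0,0,0,-0.1,0,0,0],[0,0,0,0,0,0,0]]' | egrep 'pos|force'
python3 -m inch '[[0,0,0,-0.1,0,0,0],[0,0,0,0,0,0,0]]' | egrep 'pos|force'
python3 -m inch '[[0,0,0,-0.1,0,0,0],[0,0,0,0,0,0,0]]' | egrep 'pos|force'
```

```text
position: [0.4919, -0.0283, 0.0276]
contact_force: [0.2, -0.3, -0.0]
position: [0.4922, -0.0284, 0.0258]
contact_force: [-1.1, 1.0, 1.5]
position: [0.4922, -0.0284, 0.0248]
contact_force: [-1.2, 0.2, 1.5]
position: [0.4922, -0.0285, 0.0238]
contact_force: [0.0, 0.1, 1.5]
position: [0.4922, -0.0285, 0.0227]
contact_force: [-0.1, 0.6, 1.9]
position: [0.4921, -0.0284, 0.0217]
contact_force: [-0.1, 0.8, 0.2]
```

```bash
python3 -m inch '[[0,0,0,-0.1,0,0,0],[0,0,0,0,0,0,0]]' | egrep 'pos|force'
python3 -m inch '[[0,0,0,-0.05,0,0,0],[0,0,0,0,0,0,0]]' | egrep 'pos|force'
python3 -m inch '[[0,0,0,-0.05,0,0,0],[0,0,0,0,0,0,0]]' | egrep 'pos|force'
python3 -m inch '[[0,0,0,-0.05,0,0,0],[0,0,0,0,0,0,0]]' | egrep 'pos|force'
python3 -m inch '[[0,0,0,-0.05,0,0,0],[0,0,0,0,0,0,0]]' | egrep 'pos|force'
```

```text
position: [0.4922, -0.0284, 0.0208]
contact_force: [-0.5, -0.4, 3.9]
position: [0.4922, -0.0285, 0.0205]
contact_force: [-1.2, 1.1, 5.6]
position: [0.4922, -0.0285, 0.0201]
contact_force: [-1.9, 0.8, 6.4]
position: [0.4922, -0.0284, 0.0197]
contact_force: [-1.7, 1.7, 6.8]
position: [0.4923, -0.0284, 0.0194]
contact_force: [-3.7, 1.7, 8.5]
```

On the bedding (8.5 N). Lift clear and make the final checks.

```bash
python3 -m inch '[[0,0,0,1,0,0,0],[0,0,0,3,0,0,0],[0,0,0,5,0,0,0],[0,0,0,5,0,0,0],[0,0,0,0,0,0,0],[0,0,0,0,0,0,0]]'; python3 look.py s9 170 240
python3 - <<'E'
from bench import robot
from h import *
c=robot.camera("scene");cv2.imwrite("pics/send.png",c["frame"][:,:,::-1])
a=cv2.imread("pics/scene1.png")[:,:,::-1]
for g in greens(c):print(g[0].round(1),end=" ")
print()
T=robot.camera("top");cv2.imwrite("pics/tend.png",T["frame"][:,:,::-1])
E
```

```text
time: 23.0
position: [0.4929, -0.0287, 0.1603]
tcp_rot: [0.397, 3.113, -0.001]
contact_force: [0.1, 1.0, -0.8]
finger_gap: -0.002
23.1 [ 0.4911 -0.0282  0.1573] [ 0.04 -0.97 -1.05] 0.001
[429.5 163.1] [236.2 187.1] [146.3 222.6] [306.1 224.3] [202.1 269.7] [290.7 306.5] [120.9 312.1]
```

View pics/s9.png

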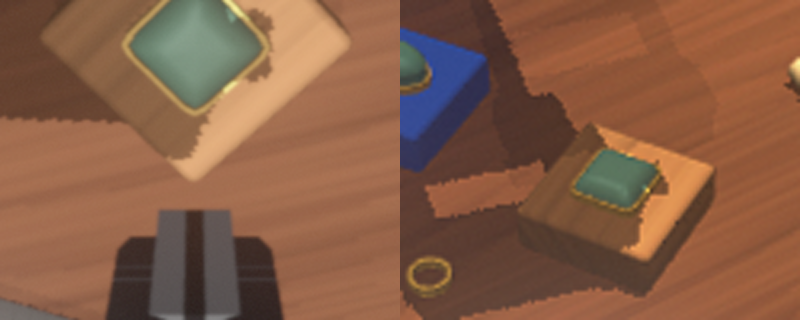

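View pics/send.png

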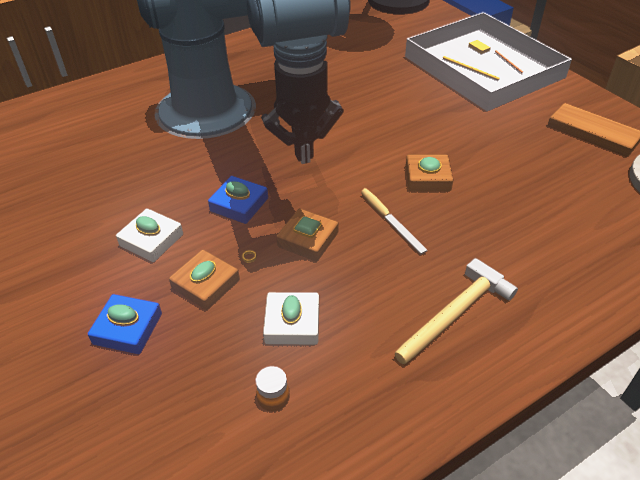

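All three stones have dropped about 2 px in the scene view, each with its bezel ring fully showing; the blocks, file, ring, hammer and jar are at their original pixels. The robot is clear, so I'll hand it in.

```bash
python3 -c "
from bench import robot
print(robot.close_job())"
```

```text
the job is handed in; nothing more can be done
None
```

I pressed the three stones on the wooden blocks down with the shut fingertips, in the order round, oval, square. I then lifted clear and handed the job in at about 23 s; no verdict was reported.

**Final checks:**
- **Pressed home:** each stone slid about 6 mm at roughly 1.5–3 N. The force then climbed to 7.5–8.5 N over the last 1–1.5 mm, as expected on the springy bedding.
- **Pictures:** the last pictures show all three stones sunk with the bezel ring fully visible. By eye, the blocks, file, ring, hammer and jar are where they started in the scene view.

**Disagreements:**
- **Tool height:** the tool height reading did not match the actual fingertips. First contact came at a reading of about 0.027 m, though the stone tops stand at about 0.050 m, so I pressed by force and pictures instead.
- **Stone heights:** the two fixed cameras put the stones' visible centres at about 38 mm, a few mm lower than I would expect from the given sizes.

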